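Flip the pocket template over the board edge and push it home in the corner

ROBOT

A 7-joint arm with a two-finger parallel gripper is mounted at the origin on a cart in front of the work surface, level with it; the furniture and walls round the work are solid. World frame = base frame: x ahead of the robot, y to its left, z up, the work surface at z = 0. Lengths are in m, angles in degrees, forces in N, time in s.
With the tool pointing down it reaches from about 0.425 to 0.875 m from the base axis. Payload 4.7 kg.
Tool frame: the origin (TCP) lies between the finger pads; the fingertips stand 8 mm ahead of it and the grasp point (between the pads) lies 11 mm behind it; z points along the fingers, y is the line along which they close (so a half turn about z gives the same grasp; the last joint's range is limited). The gripper opens to 87 mm and grips with 3 to 60 N. Pads are 19 mm wide; open, the fingers measure 117 mm over their backs; the gripper's body (75 mm by 190 mm) begins 51 mm behind the grasp point.
Start: joints at [68.245, 18.392, -4.016, 83.108, 1.295, 78.541, -3.26], TCP at [0.249, -0.6, 0.231] pointing down, gripper open.
Joint ranges: [-163.93, 163.93], [-17.29, 119.83], [-79.2, 71.16], [3.27, 140.29], [-89.18, 269.18], [5.43, 117.66], [-154.24, 154.24]. Speed limits (degrees/s): [147.25, 147.25, 180, 180, 180, 180, 180].

INTERFACE

Orientations are given as [roll, pitch, yaw] about the fixed x, y, z axes, in that order (R = Rz(yaw) Ry(pitch) Rx(roll)).
In Python, from cell import env, viewer gives the robot as it stands. The module is installed in compiled form; this text tells all that it offers.
- The arm moves only by the tool arm_command, never from a script. Its argument "series" is a list of rows, each a list of 2 entries, a list of its own where there are three numbers: the shift along the tool's x, y, z in mm, then the turn about the tool's z in rad. A call has exactly 5 rows; each row is the pose to reach, as a shift and turn from the pose commanded when the call began, along the tool's axes at that moment; what a row does not reach only later rows make up. A row lasts 1/10 s, in which the tool goes at most 50 mm and 8.59 degrees, less where a joint would pass 70% of its speed; a pose out of reach is approached as far as the arm can. A call with a gripper value outside its range is refused whole. "grip" is the gripper command: -1 is fully open, 1 is shut, values between are in proportion, set as the call begins (left out, the last holds). The fingers move at their own pace and stop on an object; "grip_force" is the grip in N (left out, the last holds). Time passes only in rows, so rows that repeat a pose let the fingers close, or fill a call up. It gives the time, the measured TCP pose, the force, the opening and the grip force at its end, in the units of the state.
- env.get_obs(): the state, without advancing time (a new reading comes with each control period).
- viewer.read_camera(name): name is "side" or "top" or "wrist"; returns (picture, depth): 384x512x3 uint8, blue, green, red; 384x512 float32, m along the optical axis (not along the pixel's ray), 0 where there is no reading.
- viewer.calibration(name): a dict with "K" (3x3 intrinsics, pixels), "T" (4x4, takes a point from camera to world coordinates); the wrist camera has in their place "hand_eye" (4x4, takes a point from camera to tool coordinates, whose origin is the TCP and whose axes are the flange's). Camera axes: x right, y up, looking along -z (the intrinsics and any distortion apply to the point x, -y, -z); pixel columns grow to the right and rows downward; lengths in m; the calibration is good to about 2 mm. A picture is of the moment at which its call begins: read the wrist's pose just before it. calibration takes no time and is no camera call.
- env.sign_off(): hands the job in; it is judged then, once.
The state is a dict: "time_s": time; "qpos": joint angles; "joint_velocities": joint speeds; "effort": joint torques, N m; "tool_pos": TCP position; "tool_rot": TCP orientation; "force": force on the tool from outside, world axes, zero at the start; "wrist_torque": the same for the moment, N m; "grip_width": finger opening in m; "grasp_force": force on a finger pad.
Only numpy, scipy, OpenCV 4.12 (cv2) and the standard library are available. Lean on these libraries where they do the work, as an engineer would, in place of code of your own. Each camera call takes 0.05 s, during which the arm holds its last target. There are 200 camera calls.

TASK

The plywood pocket template lies on the bench in front of the marking board with its rubber grip strips up; the strips have to face down before the next piece can be marked. Without picking it up, push it with the fingertips, away from you, against the front edge of the board until its near side tips up and it flips over onto the board, strips down. Then push it home into the corner, lying flat and square against both the back fence and the side stop on the left, let go of it, and leave the chalk, spool, tape measure, seam ripper and pattern weight where they are.

Things in the scene. Friction and masses are not known exactly. Their poses are not given: they have to be found in the camera images.
- marking_board: Marking board fixed to the bench: dark hardboard 6 mm thick carrying two bare aluminium strips. Origin on the bench at the board's upright front (robot-side) edge; x points away from the robot across the board, y left along the front edge, z up. It covers x = 0 to 136, y = -250 to +125 mm; its top is at z = 6 mm.
- fence_face (a point): Point on the working face of the back fence, the aluminium strip along the whole back of the board: at x = 112, y = 45 mm of the board, 13 mm above the bench. The face is parallel to the board's y axis; the strip is 18 mm wide and its top is 20 mm above the bench.
- stop_face (a point): Point on the working face of the side stop, the aluminium strip on the left of the board: at x = 77, y = 100 mm of the board, 13 mm above the bench. The face looks to -y and runs from x = 4 to 112 mm; the strip is 18 mm wide, its top 20 mm above the bench.
- template: Pocket template, a loose stiff plywood plate, 70 (x) by 110 (y) by 12 mm, 50 to 100 g, its (+x, -y) corner rounded to 28 mm radius. Origin: middle of the face that is the underside at the start (on top after the flip, then 18 mm above the bench). z points up at the start, out of the face with two flush black rubber strips; x toward the board, from which it lies 20 to 65 mm short, turned up to 0.22 rad.
- tail_edge (a point): Middle of the template's near (-x) edge, halfway up, 35 mm from the centre: the edge to push on, fully rounded (6 mm radius). Pressed at 5 to 8 N against the board it does not slip on a fingertip: as the finger rises the edge rises with it, in an arc about the far edge (the foot may slide or ride up some mm). After the flip it is the far edge, for the back fence.
- lead_edge (a point): Middle of the template's far (+x) edge, halfway up its thickness (35 mm from the centre): it meets the front edge of the board and stays down as the pivot; after the flip it is the near edge.
- left_edge (a point): Middle of the template's left (+y) side, halfway up its thickness (55 mm from the centre): it goes against the side stop.
- pattern_weight: Cast round pattern weight with a knob, 72 mm across, 52 mm high, 0.6 kg, standing on the right end of the board. Origin at the middle of its underside. Bystander.
- chalk: Piece of tailor's chalk, 38 x 46 x 8 mm, flat on the bench to the left of the template. Origin at the middle of its underside. Bystander.
- tape_measure: Rolled tape measure, 46 mm across, 16 mm high, on the bench to the right of the template. Origin at the middle of its underside. Bystander. Farther right (fixed) a task lamp is clamped to the robot-side edge of the bench at world x = 0.33, y = -0.58; its thin post rises to 0.4 m there, then leans over the bench: a tool that comes from the right passes on the robot side of it.
- spool: Wooden thread spool, 34 mm across, 45 mm high, standing behind the back fence. Origin at the middle of its underside. Bystander.
- seam_ripper: Seam ripper, 125 mm long and 13 mm thick, lying behind the back fence. Origin at its middle, on the bench. Bystander.
Mind the look-alikes: they are no part of the job. Several things have the shape of the template; the one meant has the colours described above.

How it is judged (in metres and radians):
On the way, in this order (a step that is already met when the one before it is completed fails the run):
1. the template is tipped up on its far edge against the front edge of the board (angle between template's own z axis and vertical between 0.8 and 2.2 rad and height (world z) of lead_edge below 0.03 m and x of lead_edge in the frame of marking_board between -0.03 and 0.03 m), for 0.05 s.
2. the template lies flat on the board with its strips down (angle between template's own z axis and vertical above 3.06 rad and height (world z) of template between 0.015 and 0.022 m and x of lead_edge in the frame of marking_board above -0.03 m), for 0.1 s.
At the end, for the whole second after the job is handed in: The template lies flat on the board, strips down (within 0.08 rad, its upper face 15 to 22 mm above the bench), its far edge within 3 mm of the back fence and its left side within 3 mm of the side stop, square to the board within 0.05 rad, and at rest (angle between template's own z axis and vertical above 3.06 rad and height (world z) of template between 0.015 and 0.022 m and x of tail_edge in the frame of marking_board above 0.109 m and y of left_edge in the frame of marking_board above 0.097 m and angle between the x axis of template and the x axis of marking_board, either way round below 0.05 rad and linear speed of template below 0.01 m/s); the robot touches nothing.
It fails at once if the template's pivot edge (lead_edge) rises more than 45 mm above the bench: it is being lifted, not flipped (height (world z) of lead_edge above 0.045 m).
It fails at once if a bystander (pattern weight, chalk, tape measure, spool or seam ripper) is moved more than 15 mm (distance of any of pattern_weight, chalk, tape_measure, spool, seam_ripper from where it was at the start of the episode above 0.015 m).
It also fails if it takes over 67 s, if anything falls off the work surface, if the arm or the gripper's body presses on something with over 40 N, if the wrist force passes 120 N, or if a joint passes its speed limit or range.

## Working session

There is one attempt and no reset: what is moved stays moved. The work goes in short steps, Python scripts to look and compute and a tool call to move; the robot and the scene stay as the last step left them, time stands still between calls to the robot, and variables do not carry over. Pictures are saved under pics/ and viewed, at most 10 in all, crops included, and the job is handed in when it is done.

Besides the shell and the picture viewer there is one more tool, called after "Emit:" by a JSON object that holds its "name" and its "arguments". arm_command: Moves the arm, as the interface text tells. Its arguments: {"type":"object","properties":{"series":{"type":"array"},"grip":{"type":"number"},"grip_force":{"type":"number"}},"required":["series"]}

```bash
mkdir -p pics; ls; cat > h.py <<'E'
from cell import env, viewer
import numpy as np, cv2
def shot(n,f=None):
    im,d=viewer.read_camera(n)
    if f: cv2.imwrite('pics/'+f,im)
    return im,d
def ray(c,u,v,z):
    K,T=np.array(c['K']),np.array(c['T'])
    p=np.linalg.solve(K,np.array([u,v,1.])); d=T[:3,:3]@np.array([p[0],-p[1],-p[2]]); o=T[:3,3]
    return o+d*(z-o[2])/d[2]
E
python3 - <<'E'
from h import *
print({k:np.round(v,4).tolist() if not np.isscalar(v) else v for k,v in env.get_obs().items()})
for n in('top','side'):
    shot(n,n+'0.png'); c=viewer.calibration(n); print(n,c)
print(viewer.calibration('wrist'))
E
```

```text
pics
{'time_s': 0.0, 'qpos': [68.2467, 18.4378, -4.016, 83.1746, 1.2944, 78.542, -3.26], 'joint_velocities': [0.0176, -0.057, -0.0188, -0.0463, -0.0195, 0.0432, -0.0211], 'effort': [-0.0001, -49.1284, -0.4043, -31.2524, -0.0641, 0.0437, 0.0002], 'tool_pos': [0.2491, -0.5998, 0.2295], 'tool_rot': [-179.8908, 0.0051, 22.5634], 'force': [-0.7522, -0.1671, -0.0337], 'wrist_torque': [-0.0224, 0.0265, 0.0398], 'grasp_force': 0.0, 'grip_width': 0.0871980710806972}
top {'K': array([[425.08297517,   0.        , 253.22859405],
       [  0.        , 425.08297517, 186.92227907],
       [  0.        ,   0.        ,   1.        ]]), 'T': array([[ 0.00410237,  0.99419682, -0.10749815,  0.5013397 ],
       [-0.99993091,  0.00526249,  0.01051055,  0.03220929],
       [ 0.01101527,  0.10744761,  0.99414972,  0.91695333],
       [ 0.        ,  0.        ,  0.        ,  1.        ]])}
side {'K': array([[353.73600109,   0.        , 256.60049068],
       [  0.        , 353.73600109, 198.22002581],
       [  0.        ,   0.        ,   1.        ]]), 'T': array([[-0.99965327, -0.00496623, -0.02585871,  0.57987129],
       [-0.01949695, -0.52044646,  0.85367169,  0.75238232],
       [-0.01769761,  0.85387986,  0.52016918,  0.50040732],
       [ 0.        ,  0.        ,  0.        ,  1.        ]])}
{'K': array([[277.42225862,   0.        , 257.56722672],
       [  0.        , 277.42225862, 192.11415777],
       [  0.        ,   0.        ,   1.        ]]), 'hand_eye': array([[ 1.07137803e-05,  9.66236214e-01,  2.57657870e-01,
         7.03516168e-02],
       [ 9.99999843e-01,  1.34142931e-04, -5.44627401e-04,
         1.23931158e-04],
       [-5.60801700e-04,  2.57657836e-01, -9.66236061e-01,
        -1.54682372e-01],
       [ 0.00000000e+00,  0.00000000e+00,  0.00000000e+00,
         1.00000000e+00]])}
```

View pics/top0.png

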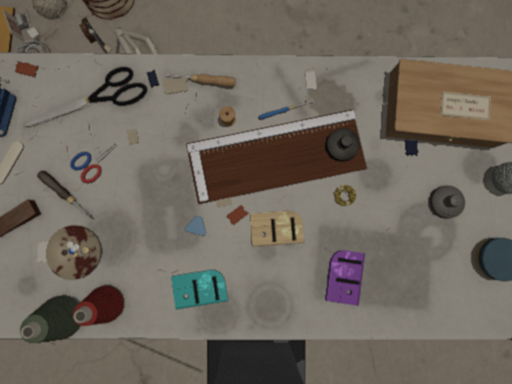

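View pics/side0.png

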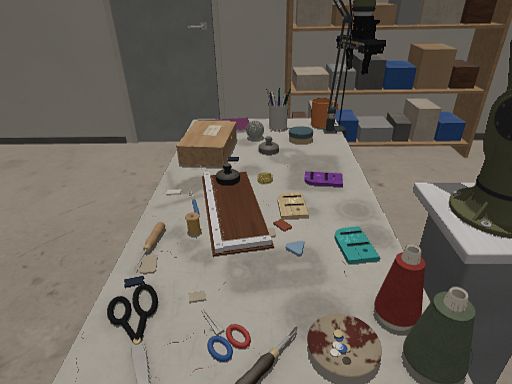

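The top view shows the plywood template at about (277,228), with its rounded corner top right. The board's front edge runs (200,203)–(367,168). The chalk is probably the red piece at (237,214) or the blue one at (196,226), and the tape is at (345,195).

```bash
python3 - <<'E'
from h import *
im,d=shot('top'); c=viewer.calibration('top')
hsv=cv2.cvtColor(im,cv2.COLOR_BGR2HSV)
roi=np.zeros(im.shape[:2],np.uint8); roi[204:252,244:312]=1
m=((hsv[...,1]>70)&(hsv[...,0]<35)&(hsv[...,2]>120)).astype(np.uint8)*roi
m=cv2.morphologyEx(m,cv2.MORPH_CLOSE,np.ones((9,9)))
cs=max(cv2.findContours(m,0,1)[0],key=cv2.contourArea)
P=np.array([ray(c,u,v,.012)[:2] for u,v in cs[:,0]])
r=cv2.minAreaRect((P*1000).astype(np.float32)); print('templ',r,cv2.boxPoints(r).round(1).tolist())
# white frame + dark board
m=((hsv[...,1]>90)&(hsv[...,2]<110)&((hsv[...,0]<15)|(hsv[...,0]>170))).astype(np.uint8)
roi[:]=0; roi[100:210,180:375]=1; m*=roi
cs=max(cv2.findContours(m,0,1)[0],key=cv2.contourArea)
P=np.array([ray(c,u,v,.006)[:2] for u,v in cs[:,0]])
# front edge: for each column lowest pixel
us=np.arange(212,360); vs=[np.max(cs[cs[:,0,0]==u][:,0,1]) if (cs[:,0,0]==u).any() else -1 for u in us]
F=np.array([ray(c,u,v+.5,.006)[:2] for u,v in zip(us,vs) if v>0])
l=cv2.fitLine((F*1000).astype(np.float32),cv2.DIST_HUBER,0,.01,.01).ravel();print('front',l,np.degrees(np.arctan2(-l[0]*np.sign(l[1]),l[1]*np.sign(l[1]))))
# fence mask
m=((hsv[...,1]<40)&(hsv[...,2]>185)).astype(np.uint8)*roi
n,lab,st,ce=cv2.connectedComponentsWithStats(m); k=1+np.argmax(st[1:,4]); print(st[k])
us=np.arange(210,320);vs=[np.where(lab[:,u]==k)[0].max() for u in us]
F=np.array([ray(c,u,v+.5,.006)[:2] for u,v in zip(us,vs)]); l2=cv2.fitLine((F*1000).astype(np.float32),cv2.DIST_HUBER,0,.01,.01).ravel();print('fence',l2)
vs=np.arange(162,198);us=[np.where(lab[v]==k)[0].max() for v in vs]
F=np.array([ray(c,u+.5,v,.020)[:2] for u,v in zip(us,vs)]); l3=cv2.fitLine((F*1000).astype(np.float32),cv2.DIST_HUBER,0,.01,.01).ravel();print('stop',l3)
for n,p in dict(chalkred=(237,214,.008),blue=(196,226,.008),tape=(345,195,.016),w=(343,145,.03),spool=(227,115,.045),corner=(200,203,.006)).items(): print(n,ray(c,*p).round(4))
cv2.imwrite('pics/crop.png',cv2.resize(im[95:260,175:380],None,fx=3.5,fy=3.5,interpolation=cv2.INTER_CUBIC))
E
```

```text
templ ((512.8814697265625, -27.201812744140625), (67.93389892578125, 109.46017456054688), 4.1722002029418945) [[475.0, 24.899999618530273], [483.0, -84.30000305175781], [550.7000122070312, -79.30000305175781], [542.7999877929688, 29.899999618530273]]
front [ 2.1100949e-01 -9.7748399e-01  6.0512830e+02 -4.7746624e+01] 12.181518Traceback (most recent call last):
  File "<stdin>", line 21, in <module>
    return _wrapfunc(a, 'argmax', axis=axis, out=out, **kwds)
    return bound(*args, **kwds)
ValueError: attempt to get argmax of an empty sequence
```

```bash
python3 - <<'E'
from h import *
im,d=shot('top'); c=viewer.calibration('top')
hsv=cv2.cvtColor(im,cv2.COLOR_BGR2HSV)
roi=np.zeros(im.shape[:2],np.uint8); roi[100:210,180:375]=1
print(hsv[125,282],hsv[170,195],hsv[220,320])
m=((hsv[...,1]<40)&(hsv[...,2]>165)).astype(np.uint8)*roi
n,lab,st,ce=cv2.connectedComponentsWithStats(m); k=1+np.argmax(st[1:,4]); print(st[k])
def fit(px,z,off):
    F=np.array([ray(c,u+off[0],v+off[1],z)[:2] for u,v in px]); return cv2.fitLine((F*1000).astype(np.float32),cv2.DIST_HUBER,0,.01,.01).ravel()
print('fence',fit([(u,np.where(lab[:,u]==k)[0].max()) for u in range(210,320)],.006,(0,.5)))
print('stop',fit([(np.where(lab[v]==k)[0].max(),v) for v in range(162,196)],.020,(.5,0)))
for n,p in dict(chalkred=(237,214,.008),blue=(196,226,.008),tape=(345,195,.016),w=(343,145,.03),spool=(227,115,.045),corner=(200,203,.006)).items(): print(n,ray(c,*p).round(4))
cv2.imwrite('pics/crop.png',cv2.resize(im[95:260,175:380],None,fx=3.5,fy=3.5,interpolation=cv2.INTER_CUBIC))
E
```

```text
[ 13  12 145] [  8   6 167] [ 21  25 132]
[220 122  82  23 494]Traceback (most recent call last):
  File "<stdin>", line 10, in <module>
    return umr_maximum(a, axis, None, out, keepdims, initial, where)
ValueError: zero-size array to reduction operation maximum which has no identity
```

```bash
python3 - <<'E'
from h import *
im,d=shot('top'); c=viewer.calibration('top')
cv2.imwrite('pics/crop.png',cv2.resize(im[95:260,175:380],None,fx=3.5,fy=3.5,interpolation=cv2.INTER_CUBIC))
hsv=cv2.cvtColor(im,cv2.COLOR_BGR2HSV)
roi=np.zeros(im.shape[:2],np.uint8); roi[100:210,180:375]=1
m=((hsv[...,1]>90)&(hsv[...,2]<110)&((hsv[...,0]<15)|(hsv[...,0]>170))).astype(np.uint8)*roi
n,lab,st,ce=cv2.connectedComponentsWithStats(m); k=1+np.argmax(st[1:,4]); print(st[k]); L=lab==k
def fit(px,z,off):
    F=np.array([ray(c,u+off[0],v+off[1],z)[:2] for u,v in px]); return cv2.fitLine((F*1000).astype(np.float32),cv2.DIST_HUBER,0,.01,.01).ravel()
f=fit([(u,np.where(L[:,u])[0].max()) for u in range(215,355) if L[:,u].any()],.006,(0,.5))
b=fit([(u,np.where(L[:,u])[0].min()) for u in range(215,320) if L[:,u].any()],.006,(0,-.5))
s=fit([(np.where(L[v])[0].min(),v) for v in range(165,195)],.006,(-.5,0))
print('front',f,'fence',b,'stop',s)
for l in(f,b,s): print(np.degrees(np.arctan2(l[1],l[0])))
yaw=np.arctan2(f[0],-f[1]); ex=np.array([np.cos(yaw),np.sin(yaw)]); ey=np.array([-ex[1],ex[0]])
print('dist front-fence',(b[2:]-f[2:])@ex)
o=f[2:]+ey*((s[2:]-f[2:])@ey-100); print('origin',o,yaw)
t=np.array([512.9,-27.2])-o; print('template in board',t@ex,t@ey)
for n,p in dict(chalkred=(237,214,.008),blue=(196,226,.008),tape=(345,195,.016),w=(343,145,.03),spool=(227,115,.045),corner=(200,203,.006)).items():
    q=ray(c,*p)*1000; print(n,q.round(),((q[:2]-o)@ex).round(),((q[:2]-o)@ey).round())
E
```

```text
[ 200  120  166   81 7072]
front [ 2.1180376e-01 -9.7731221e-01  6.0425598e+02 -4.3655125e+01] fence [ 2.1421221e-01 -9.7678715e-01  7.0868060e+02 -8.2486296e+00] stop [9.7767627e-01 2.1011685e-01 6.1543677e+02 1.2625482e+02]
-77.77192
-77.630684
12.1292
dist front-fence 109.55469
origin [590.76685  18.58688] 0.21342024
template in board -85.79805299928984 -28.255584311754042
chalkred [541.  57.   8.] -40.0 48.0
blue [515. 144.   8.] -47.0 138.0
tape [ 582. -173.   16.] -49.0 -186.0
w [ 688. -168.   30.] 55.0 -203.0
spool [747.  79.  45.] 166.0 26.0
corner [565. 137.   6.] -1.0 121.0
```

View pics/crop.png

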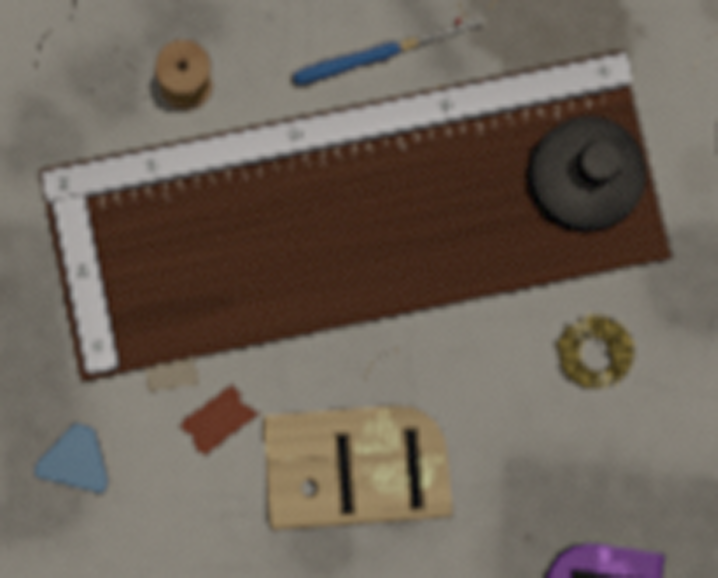

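The blue piece (38×46) is the chalk, far to the left of the template. The red scrap isn't a listed item. The board yaw is 12.2° and the template sits 8° clockwise of it, with a gap of about 50 mm. I'm moving off the lamp first, on the robot side.

Emit:
{"name": "arm_command", "arguments": {"series": [[[-28,-12,0],0],[[-55,-23,0],0],[[-34,-68,0],0],[[-12,-113,0],0],[[11,-158,0],0]], "grip": -0.38}}

```text
time_s: 0.75
tool_pos: [0.1985, -0.4491, 0.2301]
tool_rot: [-180.0, -0.0, 22.5]
force: [1.7, -0.0, 0.5]
grip_width: 0.0616
grasp_force: 0.0
```

Emit:
{"name": "arm_command", "arguments": {"series": [[[38,-6,0],0],[[76,-12,0],0],[[114,-17,0],0],[[152,-24,0],0],[[185,-60,0],0]]}}

```text
time_s: 1.25
tool_pos: [0.3487, -0.3247, 0.2305]
tool_rot: [179.9, -0.1, 22.5]
force: [0.7, 0.7, 0.2]
grip_width: 0.06
grasp_force: 0.0
```

Emit:
{"name": "arm_command", "arguments": {"series": [[[33,-36,0],0.04],[[66,-72,0],0.08],[[98,-109,0],0.12],[[131,-145,0],0.16],[[164,-181,0],0.178]]}}

```text
time_s: 1.75
tool_pos: [0.4289, -0.0924, 0.2308]
tool_rot: [179.9, -0.0, 12.3]
force: [0.7, -0.2, -0.2]
grip_width: 0.0601
grasp_force: 0.0
```

Emit:
{"name": "arm_command", "arguments": {"series": [[[28,-30,25],0],[[28,-49,60],0],[[28,-49,105],0],[[28,-49,150],0],[[28,-49,190],0]]}}

```text
time_s: 2.25
tool_pos: [0.4451, -0.0403, 0.0389]
tool_rot: [180.0, -0.0, 12.4]
force: [-0.3, -0.6, -0.1]
grip_width: 0.0599
grasp_force: 0.0
```

```bash
python3 - <<'E'
from h import *
o=env.get_obs(); print(o['tool_pos'],o['tool_rot'])
im,d=shot('side'); cv2.imwrite('pics/s1.png',cv2.resize(im[140:300,180:400],None,fx=3.5,fy=3.5,interpolation=cv2.INTER_CUBIC))
E
```

```text
[ 0.44506326 -0.04027608  0.03890415] [ 1.79964577e+02 -3.03534998e-03  1.24039009e+01]
```

View pics/s1.png

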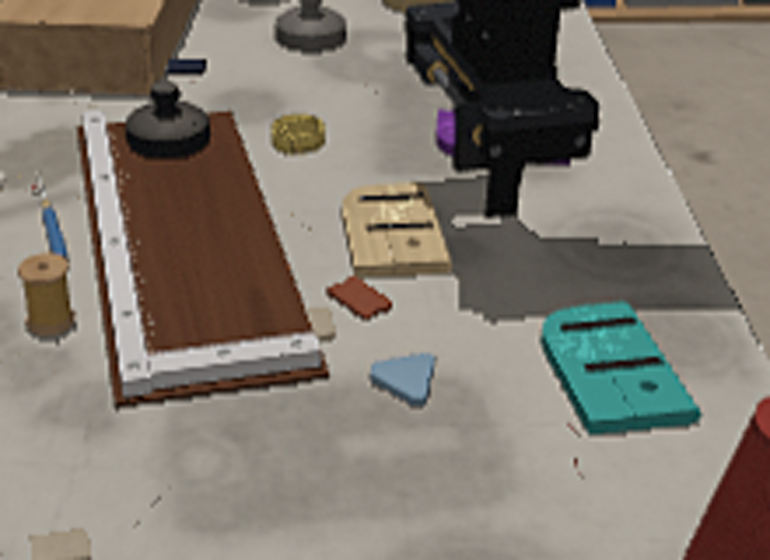

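The side view shows the two fingers standing behind the template's near edge with a clear path ahead. The chalk is the thick blue wedge and the red scrap is flat.

Emit:
{"name": "arm_command", "arguments": {"series": [[[0,0,14],0],[[0,0,28],0],[[0,0,28],0],[[8,0,28],0],[[16,0,28],0]]}}

```text
time_s: 2.8
tool_pos: [0.4631, -0.0374, 0.014]
tool_rot: [179.9, -0.1, 12.3]
force: [-0.1, -1.0, 0.2]
grip_width: 0.0599
grasp_force: 0.1
```

Emit:
{"name": "arm_command", "arguments": {"series": [[[8,0,0],0],[[16,0,0],0],[[24,0,0],0],[[31,0,0],0],[[38,0,0],0]]}}

```text
time_s: 3.3
tool_pos: [0.4987, -0.0287, 0.0124]
tool_rot: [-180.0, 0.0, 12.4]
force: [-0.9, 0.1, 0.6]
grip_width: 0.0601
grasp_force: 0.7
```

```bash
cat >> h.py <<'E'
O=np.array([590.77,18.59]); YAW=.2134
EX=np.array([np.cos(YAW),np.sin(YAW)]); EY=np.array([-EX[1],EX[0]])
def B(p): p=np.array(p[:2])*1000-O; return (p@EX).round(1),(p@EY).round(1)
def st():
    o=env.get_obs(); f=o['force']; print(o['time_s'],'tcp',B(o['tool_pos']),(o['tool_pos'][2]*1000).round(1),o['tool_rot'].round(1),'f',(f[:2]@EX).round(1),(f[:2]@EY).round(1),f[2].round(1))
E
python3 - <<'E'
from h import *
st()
im,d=shot('top','t1.png'); c=viewer.calibration('top')
hsv=cv2.cvtColor(im,cv2.COLOR_BGR2HSV)
m=((hsv[...,1]>70)&(hsv[...,0]<35)&(hsv[...,2]>120)).astype(np.uint8)
m[:,:240]=0;m[:,320:]=0;m[:160]=0;m[250:]=0
m=cv2.morphologyEx(m,cv2.MORPH_CLOSE,np.ones((9,9)))
cs=max(cv2.findContours(m,0,1)[0],key=cv2.contourArea)
P=np.array([B(ray(c,u,v,.012)) for u,v in cs[:,0]])
r=cv2.minAreaRect(P.astype(np.float32)); print(r,cv2.boxPoints(r).round(1).tolist())
E
```

```text
3.3 tcp (np.float64(-100.0), np.float64(-26.7)) 12.4 [-180.     0.    12.4] f -0.9 0.3 0.6
((-32.334781646728516, -13.03976821899414), (38.27431869506836, 119.18144226074219), 10.515689849853516) [[-62.0, 42.099998474121094], [-40.29999923706055, -75.0999984741211], [-2.5999999046325684, -68.0999984741211], [-24.399999618530273, 49.0]]
```

Emit:
{"name": "arm_command", "arguments": {"series": [[[5,0,2],0],[[10,0,2],0],[[14,0,2],0],[[18,0,2],0],[[21,0,2],0]]}}

```text
time_s: 3.85
tool_pos: [0.5156, -0.025, 0.01]
tool_rot: [-180.0, 0.5, 12.3]
force: [-12.5, -2.7, 11.5]
grip_width: 0.06
grasp_force: 6.6
```

Emit:
{"name": "arm_command", "arguments": {"series": [[[-1,0,-1],0],[[-1,0,-3],0],[[-1,0,-5],0],[[-1,0,-7],0],[[-1,0,-9],0]]}}

```text
time_s: 4.35
tool_pos: [0.5159, -0.025, 0.0189]
tool_rot: [-180.0, 0.2, 12.3]
force: [-5.8, -0.9, 0.1]
grip_width: 0.0602
grasp_force: 2.4
```

```bash
python3 - <<'E'
from h import *
st()
im,d=shot('side'); cv2.imwrite('pics/s2.png',cv2.resize(im[140:270,200:380],None,fx=4,fy=4,interpolation=cv2.INTER_CUBIC))
E
```

```text
4.35 tcp (np.float64(-82.4), np.float64(-26.7)) 18.9 [-180.     0.2   12.3] f -5.8 0.4 0.1
```

View pics/s2.png

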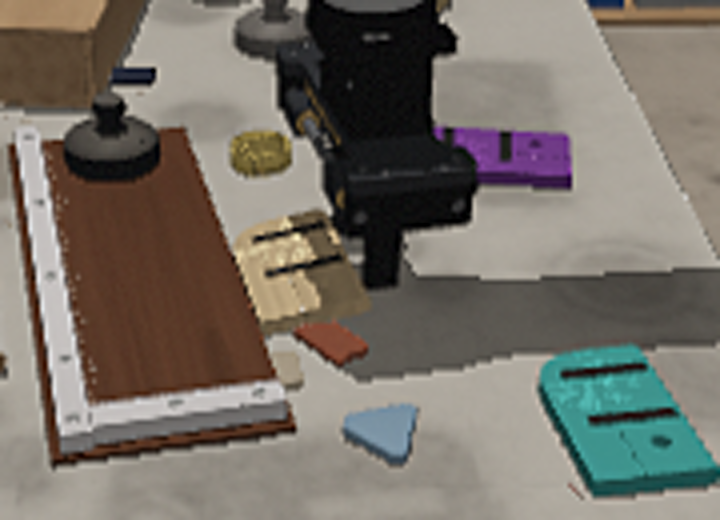

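The template is squared against the board edge and the tail is just starting to rise, with a 5.8 N press. I'll follow the arc now.

Emit:
{"name": "arm_command", "arguments": {"series": [[[0.4,0,-2],0],[[0.8,0,-4],0],[[1.3,0,-6],0],[[1.9,0,-8],0],[[2.5,0,-10],0]]}}

```text
time_s: 4.9
tool_pos: [0.5179, -0.0246, 0.0288]
tool_rot: [-180.0, 0.3, 12.3]
force: [-7.3, -0.5, 0.5]
grip_width: 0.0601
grasp_force: 3.4
```

Emit:
{"name": "arm_command", "arguments": {"series": [[[0.7,0,-2],0],[[1.4,0,-4],0],[[2.2,0,-6],0],[[3.0,0,-8],0],[[3.9,0,-10],0]]}}

```text
time_s: 5.4
tool_pos: [0.5212, -0.0239, 0.0389]
tool_rot: [-180.0, 0.4, 12.3]
force: [-8.1, -0.9, 2.5]
grip_width: 0.0603
grasp_force: 4.1
```

```bash
python3 - <<'E'
from h import *
st()
im,d=shot('side'); cv2.imwrite('pics/s3.png',cv2.resize(im[140:270,200:380],None,fx=4,fy=4,interpolation=cv2.INTER_CUBIC))
E
```

```text
5.4 tcp (np.float64(-76.9), np.float64(-26.8)) 38.9 [-180.     0.4   12.3] f -8.1 0.9 2.5
```

View pics/s3.png

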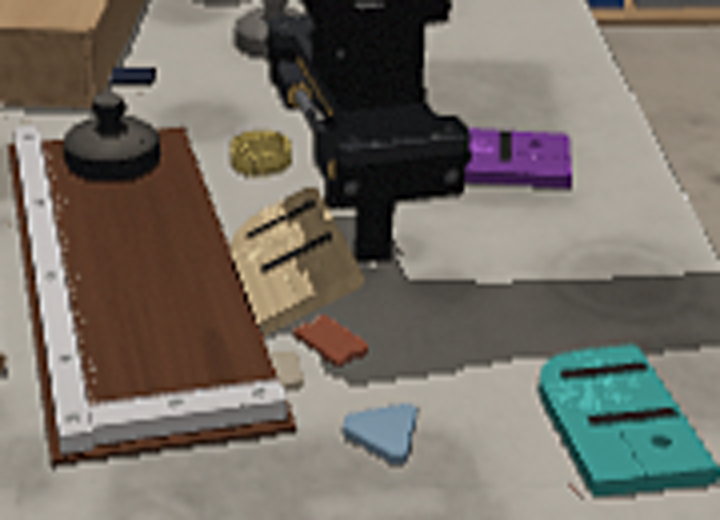

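The side view shows the template tilted about 25° with its foot against the board edge. I'm continuing the arc.

Emit:
{"name": "arm_command", "arguments": {"series": [[[0.9,0,-2],0],[[1.9,0,-4],0],[[2.9,0,-6],0],[[4.0,0,-8],0],[[5.2,0,-10],0]]}}

```text
time_s: 5.95
tool_pos: [0.5265, -0.0227, 0.0491]
tool_rot: [180.0, 0.3, 12.3]
force: [-8.6, -1.5, 4.5]
grip_width: 0.0601
grasp_force: 4.2
```

Emit:
{"name": "arm_command", "arguments": {"series": [[[1.4,0,-2],0],[[2.8,0,-4],0],[[4.3,0,-6],0],[[5.8,0,-8],0],[[7.4,0,-10],0]]}}

```text
time_s: 6.45
tool_pos: [0.5346, -0.021, 0.0598]
tool_rot: [180.0, 0.3, 12.4]
force: [-7.9, -0.4, 5.9]
grip_width: 0.0602
grasp_force: 3.9
```

```bash
python3 - <<'E'
from h import *
st()
im,d=shot('side'); cv2.imwrite('pics/s4.png',cv2.resize(im[140:270,200:380],None,fx=4,fy=4,interpolation=cv2.INTER_CUBIC))
E
```

```text
6.45 tcp (np.float64(-63.3), np.float64(-26.8)) 59.8 [180.    0.3  12.4] f -7.8 1.3 5.9
```

View pics/s4.png

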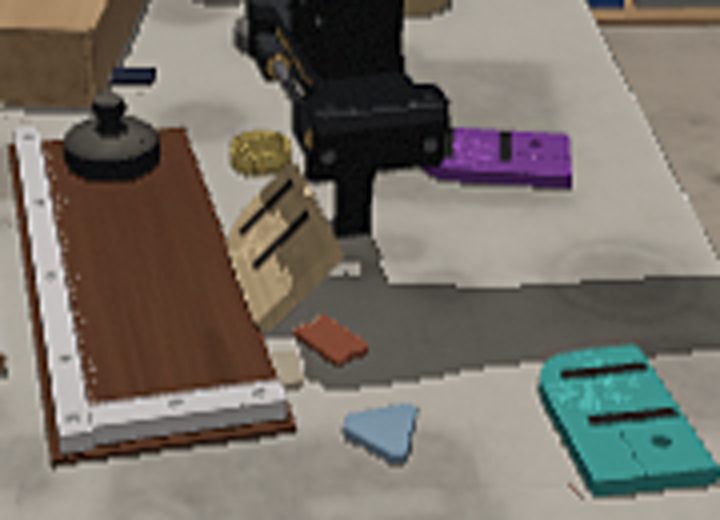

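The template is now at about 50°. Forces are as expected, so I'm moving more forward and less up.

Emit:
{"name": "arm_command", "arguments": {"series": [[[2,0,-1.8],0],[[4,0,-3.5],0],[[6,0,-5.1],0],[[8,0,-6.6],0],[[10,0,-8],0]]}}

```text
time_s: 7.0
tool_pos: [0.545, -0.0188, 0.0687]
tool_rot: [179.9, 0.2, 12.4]
force: [-9.0, -1.5, 12.4]
grip_width: 0.0602
grasp_force: 5.5
```

Emit:
{"name": "arm_command", "arguments": {"series": [[[2.4,0,-1.1],0],[[4.8,0,-2.1],0],[[7.2,0,-3],0],[[9.6,0,-3.7],0],[[12,0,-4.2],0]]}}

```text
time_s: 7.5
tool_pos: [0.5586, -0.0157, 0.0719]
tool_rot: [180.0, -0.1, 12.4]
force: [-0.1, -0.1, -0.4]
grip_width: 0.0602
grasp_force: 0.1
```

```bash
python3 - <<'E'
from h import *
st()
im,d=shot('side'); cv2.imwrite('pics/s5.png',cv2.resize(im[120:270,200:380],None,fx=4,fy=4,interpolation=cv2.INTER_CUBIC))
E
```

```text
7.5 tcp (np.float64(-38.7), np.float64(-26.7)) 71.9 [ 1.80e+02 -1.00e-01  1.24e+01] f -0.1 -0.0 -0.4
```

View pics/s5.png

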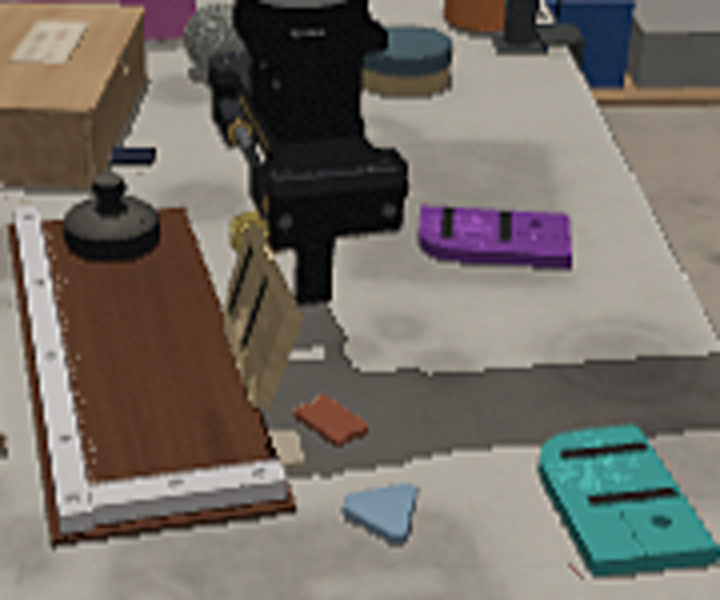

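The template stands at about 70°, resting on the finger. Next I push it forward past vertical.

Emit:
{"name": "arm_command", "arguments": {"series": [[[4,0,1],0],[[8,0,2],0],[[12,0,3],0],[[16,0,4],0],[[20,0,5],0]]}}

```text
time_s: 8.05
tool_pos: [0.5778, -0.0114, 0.0665]
tool_rot: [-180.0, 0.0, 12.4]
force: [-0.1, 0.1, -0.3]
grip_width: 0.0601
grasp_force: 0.1
```

Emit:
{"name": "arm_command", "arguments": {"series": [[[4,0,1],0],[[8,0,2],0],[[12,0,3],0],[[16,0,4],0],[[20,0,5],0]]}}

```text
time_s: 8.55
tool_pos: [0.5973, -0.0072, 0.0616]
tool_rot: [180.0, 0.0, 12.4]
force: [0.1, -0.5, -0.1]
grip_width: 0.0601
grasp_force: 0.0
```

```bash
python3 - <<'E'
from h import *
st()
im,d=shot('side'); cv2.imwrite('pics/s6.png',cv2.resize(im[120:270,200:380],None,fx=4,fy=4,interpolation=cv2.INTER_CUBIC))
E
```

```text
8.55 tcp (np.float64(0.9), np.float64(-26.6)) 61.6 [180.    0.   12.4] f -0.0 -0.5 -0.1
```

View pics/s6.png

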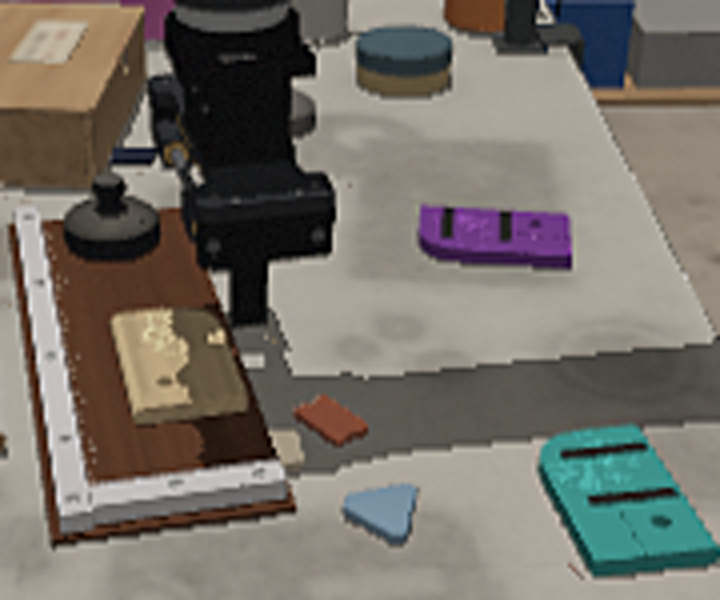

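It flipped and lies on the board, strips down. I'm clearing the view to measure it, closing the fingers on the way.

Emit:
{"name": "arm_command", "arguments": {"series": [[[-10,0,-40],0],[[-20,30,-60],0],[[-20,75,-60],0],[[-20,120,-60],0],[[-20,150,-60],0]], "grip": 1, "grip_force": 10}}

```text
time_s: 9.1
tool_pos: [0.6097, -0.1627, 0.1221]
tool_rot: [179.9, -0.0, 12.2]
force: [0.4, -0.3, -0.6]
grip_width: 0.028
grasp_force: 0.0
```

```bash
cat >> h.py <<'E'
def templ(f=None):
    im,d=shot('top',f); c=viewer.calibration('top')
    hsv=cv2.cvtColor(im,cv2.COLOR_BGR2HSV)
    m=((hsv[...,1]>65)&(hsv[...,0]>8)&(hsv[...,0]<35)&(hsv[...,2]>110)).astype(np.uint8)
    m[:,:185]=0;m[:,325:]=0;m[:125]=0;m[250:]=0
    m=cv2.morphologyEx(m,cv2.MORPH_OPEN,np.ones((3,3)))
    m=cv2.morphologyEx(m,cv2.MORPH_CLOSE,np.ones((9,9)))
    cs=max(cv2.findContours(m,0,1)[0],key=cv2.contourArea)
    P=np.array([B(ray(c,u,v,.018)) for u,v in cs[:,0]])
    r=cv2.minAreaRect(P.astype(np.float32)); print('templ',r,cv2.boxPoints(r).round(1).tolist())
E
python3 - <<'E'
from h import *
st(); templ('t2.png')
E
```

```text
9.1 tcp (np.float64(-19.9), np.float64(-181.2)) 122.1 [179.9  -0.   12.2] f 0.3 -0.4 -0.6
templ ((41.14377212524414, -22.901180267333984), (70.32913208007812, 112.07413482666016), 0.18785418570041656) [[5.800000190734863, 33.0], [6.199999809265137, -79.0999984741211], [76.5, -78.80000305175781], [76.0999984741211, 33.29999923706055]]
```

Emit:
{"name": "arm_command", "arguments": {"series": [[[32,-37,0],0],[[65,-75,10],0],[[65,-75,50],0],[[65,-75,90],0],[[65,-75,104],0]]}}

```text
time_s: 9.65
tool_pos: [0.6537, -0.0699, 0.0141]
tool_rot: [-179.9, 0.4, 12.4]
force: [-27.7, 6.4, 68.9]
grip_width: 0.0004
grasp_force: 34.1
```

Emit:
{"name": "arm_command", "arguments": {"series": [[[0,-5,1],0],[[0,-12,1],0],[[0,-20,1],0],[[0,-28,1],0],[[0,-36,1],0]]}}

```text
time_s: 10.15
tool_pos: [0.6496, -0.0354, 0.0175]
tool_rot: [179.9, -0.1, 12.4]
force: [0.2, -0.7, 0.8]
grip_width: 0.0001
grasp_force: 0.6
```

```bash
python3 - <<'E'
from h import *
st(); templ('t3.png')
E
```

```text
10.15 tcp (np.float64(46.0), np.float64(-65.2)) 17.5 [ 1.799e+02 -1.000e-01  1.240e+01] f 0.1 -0.8 0.8
templ ((41.53940963745117, 51.099082946777344), (69.80411529541016, 11.062368392944336), 0.8680492639541626) [[6.599999904632568, 56.099998474121094], [6.699999809265137, 45.0], [76.5, 46.099998474121094], [76.4000015258789, 57.20000076293945]]
```

Emit:
{"name": "arm_command", "arguments": {"series": [[[0,-8,0],0],[[0,-16,0],0],[[0,-24,0],0],[[0,-31,0],0],[[0,-38,0],0]]}}

```text
time_s: 10.7
tool_pos: [0.6409, 0.0021, 0.0167]
tool_rot: [180.0, 0.0, 12.4]
force: [0.3, -2.0, 0.4]
grip_width: 0.0009
grasp_force: 0.6
```

Emit:
{"name": "arm_command", "arguments": {"series": [[[0,-1,0],0],[[0,-2,0],0],[[0,-3,0],0],[[0,-4,0],0],[[0,-5,0],0]]}}

```text
time_s: 11.2
tool_pos: [0.64, 0.0059, 0.0166]
tool_rot: [180.0, 0.0, 12.3]
force: [0.4, -0.7, 0.2]
grip_width: 0.0008
grasp_force: 0.2
```

```bash
python3 - <<'E'
from h import *
st(); templ('t4.png')
E
```

```text
11.2 tcp (np.float64(45.4), np.float64(-22.8)) 16.6 [180.    0.   12.3] f 0.2 -0.8 0.2
templ ((40.89690399169922, 92.91804504394531), (69.7779541015625, 13.259035110473633), 2.602571964263916) [[5.699999809265137, 98.0], [6.300000190734863, 84.69999694824219], [76.0999984741211, 87.9000015258789], [75.4000015258789, 101.0999984741211]]
```

Emit:
{"name": "arm_command", "arguments": {"series": [[[0,-1,0],0],[[0,-2,0],0],[[0,-3,0],0],[[0,-3,0],0],[[0,-3,0],0]]}}

```text
time_s: 11.75
tool_pos: [0.6394, 0.0094, 0.0168]
tool_rot: [-180.0, -0.0, 12.4]
force: [-1.1, 2.0, 0.1]
grip_width: 0.0007
grasp_force: 0.0
```

Emit:
{"name": "arm_command", "arguments": {"series": [[[0,-0.5,0],0],[[0,-1,0],0],[[0,-1.5,0],0],[[0,-2,0],0],[[0,-2,0],0]]}}

```text
time_s: 12.25
tool_pos: [0.6392, 0.0095, 0.0168]
tool_rot: [179.9, 0.0, 12.3]
force: [-0.2, -5.9, 1.0]
grip_width: 0.0005
grasp_force: 2.5
```

Seated against the stop (5.9 N). Next I go to the near edge with the fingers partly open.

Emit:
{"name": "arm_command", "arguments": {"series": [[[0,12,0],0],[[0,15,-35],0],[[-25,-10,-60],0],[[-50,-45,-60],0],[[-65,-76,-60],0]], "grip": 0.17}}

```text
time_s: 12.75
tool_pos: [0.5578, 0.0733, 0.0776]
tool_rot: [-179.9, -0.0, 12.4]
force: [-0.3, 0.6, -0.4]
grip_width: 0.0311
grasp_force: 0.0
```

```bash
python3 - <<'E'
from h import *
st(); templ('t5.png'); print(env.get_obs()['grip_width'])
E
```

```text
12.75 tcp (np.float64(-20.6), np.float64(60.5)) 77.6 [-179.9   -0.    12.4] f -0.2 0.7 -0.4
templ ((57.3084716796875, -5.4328999519348145), (36.86923599243164, 8.0022554397583), 3.6444902420043945) [[38.70000076293945, -2.5999999046325684], [39.20000076293945, -10.600000381469727], [76.0, -8.300000190734863], [75.5, -0.30000001192092896]]
0.03308715269737494
```

Emit:
{"name": "arm_command", "arguments": {"series": [[[0,3,25],0],[[0,3,48],0],[[0,3,59],0],[[4,3,61],0],[[10,3,61],0]]}}

```text
time_s: 13.3
tool_pos: [0.5701, 0.0711, 0.0159]
tool_rot: [-180.0, 0.0, 12.4]
force: [0.7, -0.5, 0.8]
grip_width: 0.036
grasp_force: 0.0
```

Emit:
{"name": "arm_command", "arguments": {"series": [[[7,0,0],0],[[14,0,0],0],[[21,0,0],0],[[28,0,0],0],[[34,0,0],0]]}}

```text
time_s: 13.8
tool_pos: [0.6035, 0.0781, 0.0159]
tool_rot: [180.0, -0.0, 12.4]
force: [-2.1, -0.6, 1.8]
grip_width: 0.036
grasp_force: 0.7
```

Emit:
{"name": "arm_command", "arguments": {"series": [[[2,0,0],0],[[4,0,0],0],[[5.5,0,0],0],[[7,0,0],0],[[8,0,0],0]]}}

```text
time_s: 14.3
tool_pos: [0.6072, 0.079, 0.0155]
tool_rot: [180.0, 0.5, 12.4]
force: [-12.2, -2.1, 10.0]
grip_width: 0.036
grasp_force: 6.0
```

Emit:
{"name": "arm_command", "arguments": {"series": [[[0.5,0,0],0],[[1,0,0],0],[[1.5,0,0],0],[[2,0,0],0],[[2,0,0],0]]}}

```text
time_s: 14.8
tool_pos: [0.6073, 0.0791, 0.0155]
tool_rot: [179.9, 0.7, 12.4]
force: [-15.3, -2.7, 13.9]
grip_width: 0.036
grasp_force: 7.7
```

Stopped at the fence: the TCP offset matches the first contact against the board. I'm releasing and checking.

Emit:
{"name": "arm_command", "arguments": {"series": [[[-12,0,0],0],[[-25,0,-5],0],[[-45,0,-40],0],[[-80,10,-70],0],[[-110,20,-80],0]]}}

```text
time_s: 15.3
tool_pos: [0.5105, 0.0375, 0.0984]
tool_rot: [179.9, -0.3, 12.5]
force: [0.6, -0.7, 0.4]
grip_width: 0.0359
grasp_force: 0.0
```

```bash
python3 - <<'E'
from h import *
st(); templ('t6.png')
im=cv2.imread('pics/t6.png'); cv2.imwrite('pics/t6c.png',cv2.resize(im[95:260,175:380],None,fx=3.5,fy=3.5,interpolation=cv2.INTER_CUBIC))
E
```

```text
15.3 tcp (np.float64(-74.5), np.float64(35.5)) 98.4 [179.9  -0.3  12.5] f 0.4 -0.8 0.4
templ ((74.39999389648438, 45.49999237060547), (68.99998474121094, 109.19998168945312), 0.0) [[39.900001525878906, 100.0999984741211], [39.900001525878906, -9.100000381469727], [108.9000015258789, -9.100000381469727], [108.9000015258789, 100.0999984741211]]
```

View pics/t6c.png

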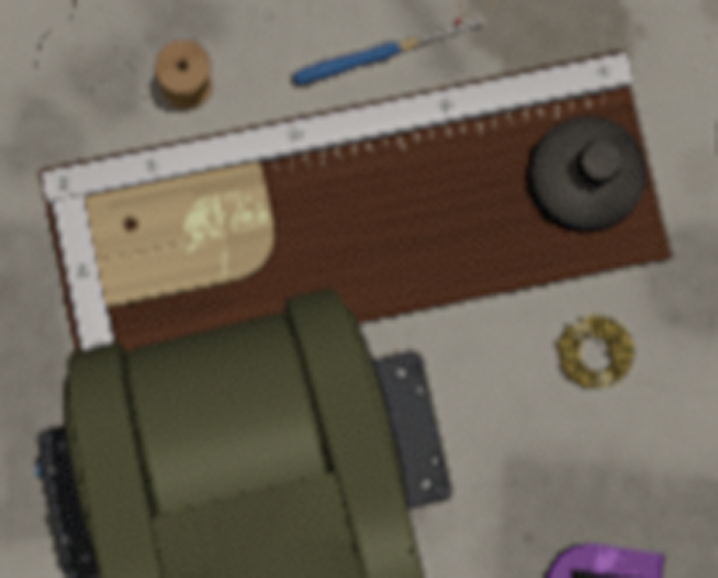

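The last view shows the template in the corner, with no dark gap at the fence (row ~175) or the stop (column ~88). The bystanders in view are where they were and the gripper is clear.

```bash
python3 -c "
from h import *
print(env.sign_off())"
```

```text
the job is handed in; nothing more can be done
None
```

The template is flipped strips down and pushed home square against the back fence and side stop. I released it and handed the job in at about 15 s; the hand-in returned no verdict.

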